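# Index the portioning turntable by one station

## Task

Turn the portioning board on to its next station: draw the spring index pin up out of its hole by its knob, swing the board counterclockwise as seen from above (the way in which its joint value grows), and let the pin drop fully home in the very next hole, so that the board is locked there and you have let go. The place of that hole is set anew each time, so feel for it slowly and gently: the pin must never be forced sideways against the plate or a hole's edge. Leave the other things on the table where they are.

Things in the scene. Friction and masses are not known exactly. Their poses are not given: they have to be found in the camera images.
- stand: Fixed steel stand of the turntable: a disc 320 mm across, 18 mm high, bolted down. Origin on the turntable's upright axis at table height; z up; x points from the axis to the home hole, where the pin sits at the start. Aluminium track on it: radius 117 to 153 mm, flat top 30 mm above the table; its holes are centred at radius 135 mm. Position and yaw differ each time.
- home_hole (a point): Mouth of the home hole, in the track's top. Each hole is a gap 13 mm long along the track and over 10 mm deep. The next hole lies 0.74 to 1.06 rad on, counterclockwise from above, in an adjustable plate; exactly where is not given. Up to it the track is smooth (the plate's end shows as a seam). One more hole follows 0.60 rad beyond: not that one.
- board (a joint): Angle of the turning board about the stand's axis, rad: 0 at the home hole, growing counterclockwise from above; stops at -0.3 and 1.75. A steel arm, 32 mm broad, its top 48 mm above the table, sticks out from under the board to radius 153 mm and carries the pin at radius 135 mm. Turning it takes about 1.3 N at the pin, or about 6 N with the tip dragging on the track; it stays where it is left.
- board_top (a point): Centre of the top of the board, a green disc 190 mm across, 60 mm above the table; a kohlrabi 88 mm across is fixed on its middle (top at 140 mm).
- pin (a joint): Lift of the index pin, m: 0 fully down (home in a hole), 0.009 to 0.010 with its tip on the flat track, 0.016 at its upper stop. A spring always drives it down (about 6.5 N when home, 8.5 N at the top, weight included); let go, it falls 10 mm in about 0.05 s. Over the next hole it drops by itself if nothing holds it up and the board moves slowly (below 20 mm/s at the pin).
- knob (a point): Centre of the pin's knob: an upright black cylinder 26 mm across and 28 mm high, its centre 86 mm above the table with the pin home, at radius 135 mm. Below it a 12 mm stem, 16 mm long, then a 26 mm collar with its top 56 mm above the table. It is rigid with the pin, lifts with it and swings with the board; it does not spin. Free all round for fingers 25 mm thick.
- shank: The pin proper: a steel rod 10 mm thick with a round tip, under the arm, rigid with the knob. Origin on its line, 20 mm below its tip (table height when home); z up. Home in a hole it has 3 mm of play in all along the track. It bears at most 25 N against the track and the holes' edges.
- bowl_rim (a point): Bystander: steel bowl, 150 mm across and 60 mm high; the point is the centre of its rim.
- kohlrabi: Bystander: loose green kohlrabi, 88 mm across and about 80 mm high; origin at its underside.
- bottle: Bystander: white bottle, 60 mm across and 170 mm high; origin at its underside.
- brush: Bystander: wooden scrubbing brush, 130 x 50 x 38 mm, bristles down; origin at its underside.

How it is judged:
On the way, in this order (a step that is already met when the one before it is completed fails the run):
1. the pin is drawn clear of the home hole while the board is still at home (value of joint pin above 0.0105 m and value of joint board between -0.06 and 0.06 rad), for 0.05 s.
2. the board is swung away from the home hole with the pin out (value of joint board above 0.3 rad and value of joint pin above 0.007 m), for 0.05 s.
At the end, for the whole second after the job is handed in: The pin is down to within 2.5 mm of fully home in the next hole (board at 0.66 to 1.14 rad, not the hole beyond), the board is at rest and nothing is held (value of joint pin below 0.0025 m and value of joint board between 0.66 and 1.14 rad and velocity of joint board between -0.05 and 0.05 rad/s); the robot touches nothing.
It fails at once if the pin is forced: its rod presses with more than 25 N on the track or a hole's edge (contact force between shank and anything else above 25 N).
It fails at once if a bystander is shifted more than 30 mm (distance of any of bowl_rim, kohlrabi, bottle, brush from where it was at the start of the episode above 0.03 m).
It also fails if it takes over 54 s, if anything falls off the work surface, if the arm or the gripper's body presses on something with over 40 N, if the wrist force passes 120 N, or if a joint passes its speed limit or range.

## Robot

A 6-joint arm with a two-finger parallel gripper is mounted at the origin on the work surface. World frame = base frame: x ahead of the robot, y to its left, z up, the work surface at z = 0. Lengths are in m, angles in rad, forces in N, time in s.
With the tool pointing down it reaches from about 0.325 to 0.9 m from the base axis. Payload 6.1 kg.
Tool frame: the origin (TCP) lies on the centre line of the jaws, within the pads' length; the fingertips stand 25 mm ahead of it and the grasp point (between the pads) lies 6 mm ahead of it; x points along the fingers, z is the direction in which the jaws open and shut, and the axes are right-handed (so a half turn about x gives the same grasp; the last joint's range is limited). The gripper opens to 85 mm and grips with 20 to 120 N. Pads are 22 mm wide; open, the fingers measure 114 mm over their backs; the gripper's body (76 mm by 85 mm) begins 54 mm behind the grasp point. The pads swing forward as they close: fully open they stand 13 mm farther back than shut.
Start: joints at [1.202, 0.22, 1.526, -0, 1.395, -0.126], TCP at [0.15, 0.607, 0.231] pointing down, gripper open.
Joint ranges: [-2.98, 2.98], [-0.91, 2.08], [0.09, 2.57], [-1.24, 4.39], [0.2, 2.65], [-2.68, 2.68]. Speed limits (rad/s): [2.57, 2.57, 3.01, 3.14, 3.14, 3.14].

## Interface

Orientations are given as a unit quaternion [w, x, y, z].
In Python, from plant import read_state, camera, get_calibration, hand_in gives the robot as it stands.
- The arm moves only by the shell command python3 -m crank 'ROWS' [FORCE]. ROWS is JSON, a list of rows, each a list of 7 numbers: the opening, from -1 (shut) to 1 (fully open), then the shift along the tool's x, y, z in units of 25 mm (1.0 is 25 mm), then the turn, a rotation vector about the tool's x, y, z in units of 8 degrees (1.0 is 8 degrees). In form: [[grip, dx, dy, dz, rx, ry, rz], ...]. A call has 1 to 10 rows; each row is the pose to reach, as a shift and turn from the pose commanded when the call began, along the tool's axes at that moment; what a row does not reach only later rows make up. A row lasts 1/10 s, in which the tool goes at most 50 mm and 8.59 degrees, less where a joint would pass 70% of its speed; a pose out of reach is approached as far as the arm can. A call with a gripper value outside its range is refused whole. The fingers move at their own pace and stop on an object; FORCE is the grip in N (left out, the last holds). Time passes only in rows, so rows that repeat a pose let the fingers close. It gives the time, the measured TCP pose, the force and the opening at its end, in the units of the state.
- read_state(): the state, without advancing time (a new reading comes with each control period).
- camera(name): name is "side" or "top"; returns the picture (420x560x3 uint8, red, green, blue); there is no depth.
- get_calibration(name): a dict with "mtx" (3x3 intrinsics, pixels), "world_from_camera" (4x4, takes a point from camera to world coordinates). Camera axes: x right, y up, looking along -z (the intrinsics and any distortion apply to the point x, -y, -z); pixel columns grow to the right and rows downward; lengths in m; the calibration is good to about 2 mm. A picture is of the moment at which its call begins. get_calibration takes no time and is no camera call.
- hand_in(): hands the job in, once; it reports no verdict.
The state is a dict: "time": time; "joint_pos": joint angles; "joint_velocities": joint speeds; "tau": joint torques, N m; "tcp_pos": TCP position; "tool_rot": TCP orientation; "force": force on the tool from outside, world axes, zero at the start; "moment": the same for the moment, N m; "gripper_width": finger opening in m.
Only numpy, scipy, OpenCV 4.12 (cv2) and the standard library are available. Lean on these libraries where they do the work, as an engineer would, in place of code of your own. Each camera call takes 0.05 s, during which the arm holds its last target.

## Working session

There is one attempt and no reset: what is moved stays moved. The work goes in short steps, Python scripts to look and compute and a shell command to move; the robot and the scene stay as the last step left them, time stands still between calls to the robot, and variables do not carry over. Pictures are saved under pics/ and viewed, and the job is handed in when it is done.

```bash
ls; mkdir -p pics; python3 - <<'E'
from plant import *
import cv2
s=read_state(); print(s)
for n in ("top","side"):
    c=get_calibration(n); print(n,c)
    cv2.imwrite(f"pics/{n}0.png",camera(n)[:,:,::-1])
E
```

```text
pics
{'time': 0.0, 'joint_pos': array([ 1.20187764e+00,  2.21276383e-01,  1.52764016e+00,  8.99402014e-06,
        1.39467458e+00, -1.26098141e-01]), 'joint_velocities': array([ 0.00032576, -0.00074806, -0.00033228,  0.00081322, -0.00162815,
       -0.00119243]), 'tau': array([-8.36669024e-04, -4.96887481e+01, -3.89401746e+01, -2.68875438e-04,
        1.09274758e-02, -5.12007375e-06]), 'tcp_pos': array([0.1500522 , 0.60608716, 0.22975273]), 'tool_rot': array([ 0.55626719, -0.43612195,  0.55748398,  0.43540334]), 'force': array([-0.6278964 , -0.03610429,  0.02138048]), 'moment': array([-0.01721661,  0.01589965,  0.04233567]), 'gripper_width': 0.0852767071240352}
top {'mtx': array([[459.09007772,   0.        , 275.2096347 ],
       [  0.        , 459.09007772, 205.53656943],
       [  0.        ,   0.        ,   1.        ]]), 'world_from_camera': array([[ 0.00468135,  0.98362943, -0.18014227,  0.34029204],
       [-0.99996482,  0.00335081, -0.00768963,  0.01487087],
       [-0.00696013,  0.18017193,  0.98361051,  1.15113611],
       [ 0.        ,  0.        ,  0.        ,  1.        ]])}
side {'mtx': array([[382.5901867 ,   0.        , 280.14962519],
       [  0.        , 382.5901867 , 214.96327252],
       [  0.        ,   0.        ,   1.        ]]), 'world_from_camera': array([[-0.86519673,  0.38682852, -0.31905848,  0.22943862],
       [-0.50140923, -0.67356004,  0.54305216,  0.50859942],
       [-0.00483698,  0.62982583,  0.77672134,  0.79098747],
       [ 0.        ,  0.        ,  0.        ,  1.        ]])}
```

View pics/top0.png

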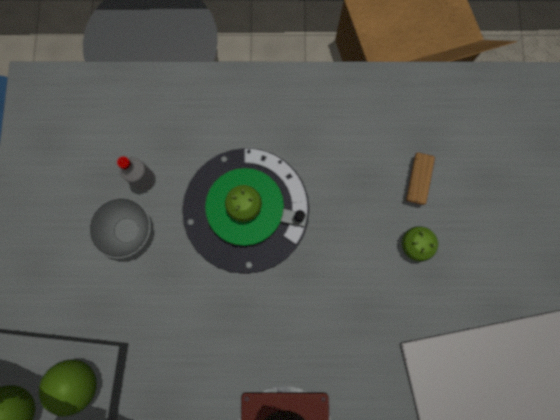

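View pics/side0.png

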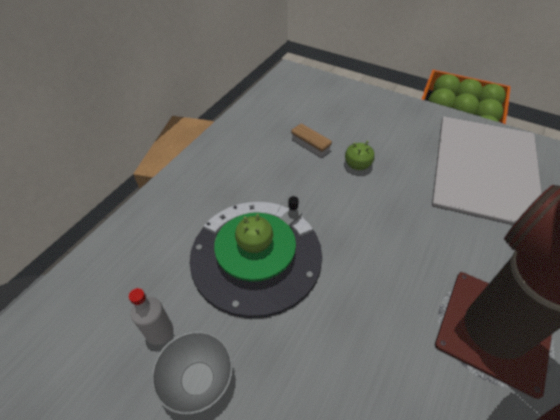

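```bash
cat > h.py <<'E'
import numpy as np,cv2
from plant import *
def ray(n,uv):
    c=get_calibration(n);K=c["mtx"];T=c["world_from_camera"]
    p=np.linalg.inv(K)@np.array([uv[0],uv[1],1.])
    d=T[:3,:3]@np.array([p[0],-p[1],-p[2]]); return T[:3,3],d
def plane(n,uv,z):
    o,d=ray(n,uv); return o+d*(z-o[2])/d[2]
def proj(n,P):
    c=get_calibration(n);T=np.linalg.inv(c["world_from_camera"]);q=T[:3,:3]@np.array(P)+T[:3,3]
    r=c["mtx"]@np.array([q[0],-q[1],-q[2]]);return r[:2]/r[2]
def tri(uv1,uv2):
    o1,d1=ray("top",uv1);o2,d2=ray("side",uv2)
    A=np.stack([d1,-d2],1);t=np.linalg.lstsq(A,o2-o1,rcond=None)[0]
    a=o1+d1*t[0];b=o2+d2*t[1];return (a+b)/2,np.linalg.norm(a-b)
def blob(im,mask,roi):
    m=np.zeros(mask.shape,np.uint8);x0,y0,x1,y1=roi;m[y0:y1,x0:x1]=mask[y0:y1,x0:x1]
    n,l,s,c=cv2.connectedComponentsWithStats(m);k=1+np.argmax(s[1:,4]);return c[k],s[k],(l==k).astype(np.uint8)
E
python3 - <<'E'
from h import *
t=cv2.imread("pics/top0.png");s=cv2.imread("pics/side0.png")
g=((t[:,:,1]>100)&(t[:,:,2]<60)&(t[:,:,0]<110)).astype(np.uint8)
c,st,m=blob(t,g,(170,140,320,280));print("green",c,st)
cs,_=cv2.findContours(m,cv2.RETR_EXTERNAL,cv2.CHAIN_APPROX_NONE)
e=cv2.fitEllipse(cs[0]);print(e); C=plane("top",e[0],.06);print("centre",C,"diam",np.array(e[1])/459*1.09*1)
cv2.imwrite("pics/z1.png",cv2.resize(t[140:280,175:315],None,fx=4.2,fy=4.2,interpolation=cv2.INTER_CUBIC))
cv2.imwrite("pics/z2.png",cv2.resize(s[180:320,180:330],None,fx=4.2,fy=4.2,interpolation=cv2.INTER_CUBIC))
E
```

```text
green [244.91497343 206.93935605] [ 206  169   77   75 3199]
((244.27023315429688, 206.25128173828125), (73.6364974975586, 75.2482681274414), 76.35303497314453)
centre [0.5381162  0.09816874 0.06      ] diam [0.17486663 0.17869414]
```

View pics/z1.png

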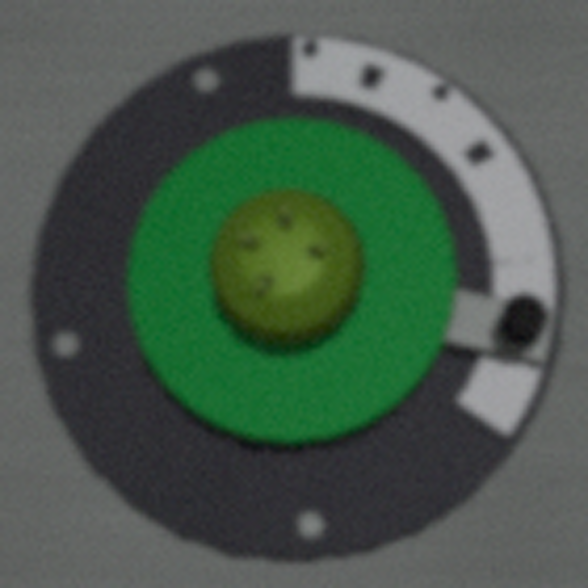

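View pics/z2.png

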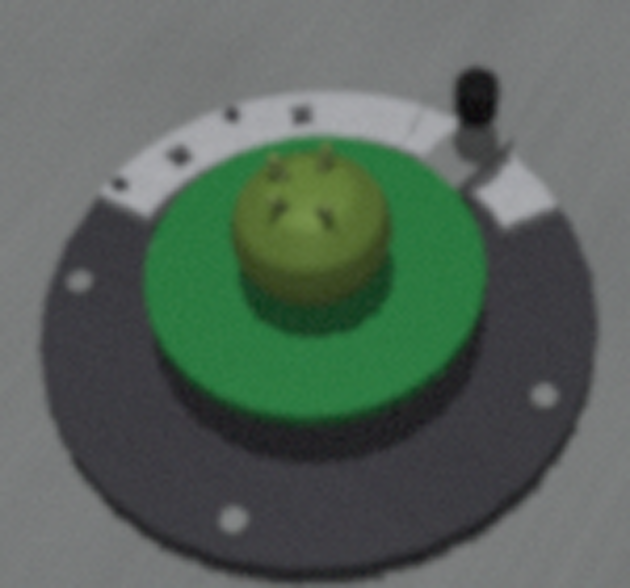

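The top view shows the board at px (244,206), the knob at about (299,217), and two square holes in mid-track at about (289,176) and (263.5,158). The small dots nearer the rim are screws. The first hole is the target.

```bash
python3 - <<'E'
from h import *
t=cv2.imread("pics/top0.png");s=cv2.imread("pics/side0.png")
b=(t.max(2)<45).astype(np.uint8);c,st,m=blob(t,b,(291,203,310,230));print("knob top",c,st)
b2=(s.max(2)<60).astype(np.uint8);c2,st2,m2=blob(s,b2,(284,190,304,214));print("knob side",c2,st2)
print("tri knob",tri(c,c2))
for z in (.086,.1):print(z,plane("top",c,z),plane("side",c2,z))
# outer disc: dark mask + white track
d=((t.max(2)<75)).astype(np.uint8);c,st,m=blob(t,d,(175,140,315,280));cs,_=cv2.findContours(m,cv2.RETR_EXTERNAL,cv2.CHAIN_APPROX_NONE)
e=cv2.minEnclosingCircle(max(cs,key=len));print("disc",e,plane("top",e[0],.018))
gs=((s[:,:,1]>90)&(s[:,:,2]<70)&(s[:,:,0]<90)).astype(np.uint8);c3,st3,m3=blob(s,gs,(180,180,330,320))
cs,_=cv2.findContours(m3,cv2.RETR_EXTERNAL,cv2.CHAIN_APPROX_NONE);h=cv2.convexHull(max(cs,key=len))
e3=cv2.fitEllipse(h);print("side green",e3,plane("side",e3[0],.06))
gt=((t[:,:,1]>70)&(t[:,:,2]<60)&(t[:,:,0]<90)).astype(np.uint8);c3,st3,m3=blob(t,gt,(170,140,320,280))
cs,_=cv2.findContours(m3,cv2.RETR_EXTERNAL,cv2.CHAIN_APPROX_NONE)
P=np.array([plane("top",q[0],.06)[:2] for q in cv2.convexHull(max(cs,key=len))],np.float32)
print("board world circ",cv2.fitEllipse(P))
C=np.array([cv2.fitEllipse(P)[0]])[0]
def hole(name,im,x,y,sc,ox,oy):
    u,v=ox+x/sc-.4,oy+y/sc-.4
    u0,v0=int(u)-5,int(v)-5;r=im[v0:v0+11,u0:u0+11].min(2).astype(float);w=np.clip(110-r,0,None);yy,xx=np.mgrid[:11,:11]
    w*=((xx-5)**2+(yy-5)**2<18)
    uv=(u0+(w*xx).sum()/w.sum(),v0+(w*yy).sum()/w.sum());p=plane(name,uv,.03);d=p[:2]-C
    print(name,uv,p,"r",np.hypot(*d),"ang",np.arctan2(d[1],d[0]))
for q in((480,152),(372,76)):hole("top",t,*q,4.2,175,140)
for q in((302,115),(178,155)):hole("side",s,*q,4.2,180,180)
E
```

```text
knob top [298.56097561 216.46341463] [294 211  10  12  82]
knob side [293.02586207 203.56034483] [289 197   9  15 116]
tri knob (array([ 0.50994436, -0.03170597,  0.08484367]), np.float64(0.000598674842669703))
0.086 [ 0.50947271 -0.0317468   0.086     ] [ 0.50978223 -0.03075918  0.086     ]
0.1 [ 0.50724902 -0.03113407  0.1       ] [ 0.50421503 -0.02004832  0.1       ]
disc ((244.90234375, 211.3906707763672), 63.17363357543945) [0.53265404 0.09957085 0.018     ]
side green ((254.4864044189453, 245.5535888671875), (65.7290267944336, 81.59999084472656), 84.06900787353516) [0.53550503 0.10580611 0.06      ]
board world circ ((0.5401086211204529, 0.09873805195093155), (0.18939213454723358, 0.19015267491340637), 0.05041906237602234)
top (np.float64(288.5811965811966), np.float64(175.94159544159544)) [ 0.6213119  -0.00959946  0.03      ] r 0.1353919809139308 ang -0.9275898346691367
top (np.float64(262.9391691394659), np.float64(157.79228486646883)) [0.6683886  0.05527387 0.03      ] r 0.1354433034651812 ang -0.3266828866573347
side (np.float64(251.29189189189188), np.float64(207.1135135135135)) [ 0.62043616 -0.00878908  0.03      ] r 0.13421847434513193 ang -0.9291895056001928
side (np.float64(222.37354085603113), np.float64(216.78210116731518)) [0.66696639 0.05519188 0.03      ] r 0.1341236803736676 ang -0.33066463314197
```

Both views agree: board centre (0.540, 0.099), knob r≈0.134 at angle −1.80, next hole at −0.928. That puts the hole about 0.87 rad on and the one beyond it 0.60 further, which matches the spec. I'll grip with the jaws radial so the clamp can't push the pin sideways.

```bash
cat >> h.py <<'E'
from scipy.spatial.transform import Rotation as R
C=np.array([.540,.0987]);A0=-1.799;AH=-.928
def Rt(q=None):
    q=read_state()["tool_rot"] if q is None else q
    return R.from_quat([q[1],q[2],q[3],q[0]])
def to(p,yaw=None,base=None):
    """rows numbers from current pose to p with jaw axis at yaw, tool down"""
    s=read_state();r=Rt();M=r.as_matrix()
    d=M.T@(np.array(p)-s["tcp_pos"])/.025
    o=np.zeros(3)
    if yaw is not None:
        z=np.array([np.cos(yaw),np.sin(yaw),0]);x=np.array([0,0,-1.]);y=np.cross(z,x)
        o=np.degrees((r.inv()*R.from_matrix(np.stack([x,y,z],1))).as_rotvec())/8
    return np.round(d,2),np.round(o,2)
E
python3 - <<'E'
from h import *
M=Rt().as_matrix();print(M.round(3),"jawyaw",np.arctan2(M[1,2],M[0,2]))
P=[*(C+.135*np.array([np.cos(A0),np.sin(A0)])),.2];print(P)
for y in (A0,A0+np.pi):print(y,to(P,y))
E
```

```text
[[-0.001 -0.971  0.24 ]
 [-0.002  0.24   0.971]
 [-1.     0.    -0.002]] jawyaw 1.327963638157191
[np.float64(0.5094592019608304), np.float64(-0.03280003671151828), 0.2]
-1.799 (array([  1.23, -20.1 , -21.35]), array([ 2.24e+01, -0.00e+00,  2.00e-02]))
1.3425926535897932 (array([  1.23, -20.1 , -21.35]), array([-0.1 , -0.01, -0.  ]))
```

```bash
python3 -m crank '[[0.2,-1,0,0,0,0,0],[0.2,-1,-20.1,-21.35,-0.1,0,0],[0.2,-1,-20.1,-21.35,-0.1,0,0],[0.2,-1,-20.1,-21.35,-0.1,0,0],[0.2,-1,-20.1,-21.35,-0.1,0,0],[0.2,-1,-20.1,-21.35,-0.1,0,0],[0.2,-1,-20.1,-21.35,-0.1,0,0],[0.2,-1,-20.1,-21.35,-0.1,0,0],[0.2,-1,-20.1,-21.35,-0.1,0,0],[0.2,-1,-20.1,-21.35,-0.1,0,0]]' 30
python3 - <<'E'
from h import *
P=[*(C+.135*np.array([np.cos(A0),np.sin(A0)])),.2]
print(to(P,A0+np.pi))
E
```

```text
time: 1.1
tcp_pos: [0.3712, 0.2126, 0.2558]
tool_rot: [0.554, -0.44, 0.554, 0.44]
force: [0.8, 1.6, -0.4]
gripper_width: 0.0512
(array([ 2.23, -7.61, -8.31]), array([-0.,  0.,  0.]))
```

```bash
python3 -m crank '[[0.2,0,-7.6,-8.3,0,0,0],[0.2,0,-7.6,-8.3,0,0,0],[0.2,0,-7.6,-8.3,0,0,0],[0.2,0,-7.6,-8.3,0,0,0],[0.2,0,-7.6,-8.3,0,0,0],[0.2,0,-7.6,-8.3,0,0,0],[0.2,2.2,-7.6,-8.3,0,0,0],[0.2,2.2,-7.6,-8.3,0,0,0],[0.2,2.2,-7.6,-8.3,0,0,0],[0.2,2.2,-7.6,-8.3,0,0,0]]'
python3 - <<'E'
from h import *
P=[*(C+.1345*np.array([np.cos(A0),np.sin(A0)])),.14]
print(to(P,A0+np.pi),read_state()["force"],read_state()["joint_pos"])
for n in("top","side"):
    im=camera(n)[:,:,::-1];y,x=(140,215) if n=="top" else (130,210)
    cv2.imwrite(f"pics/{n}1.png",cv2.resize(im[y:y+140,x:x+140],None,fx=4,fy=4,interpolation=cv2.INTER_CUBIC))
E
```

```text
time: 2.1
tcp_pos: [0.5093, -0.0302, 0.2023]
tool_rot: [0.554, -0.44, 0.553, 0.44]
force: [0.5, -0.2, 0.1]
gripper_width: 0.0511
(array([ 2.49, -0.03, -0.08]), array([0.  , 0.  , 0.01])) [ 0.49983004 -0.152754    0.08658647] [-2.14017585e-01 -3.44465100e-02  1.85438664e+00  6.93037988e-05
  1.32037700e+00 -1.55699213e+00]
```

View pics/side1.png

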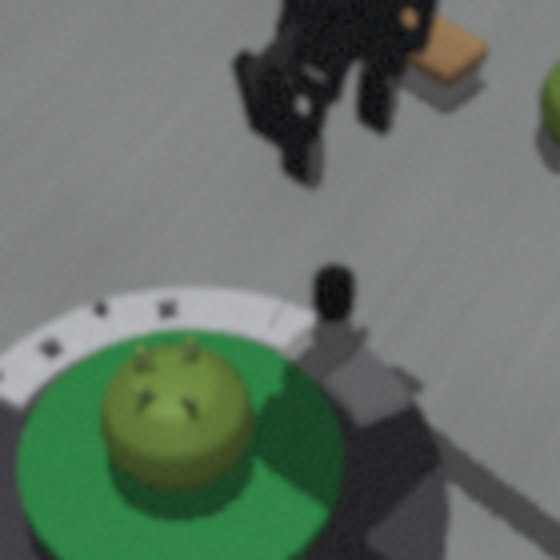

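The gripper sits above the knob with the jaws straddling it radially (side view: fingers at about (300,170) and (375,120), knob at (334,292) in the zoom). Now descending.

```bash
python3 -m crank '[[0.0,1,-0.03,-0.08,0,0,0],[0.0,2,-0.03,-0.08,0,0,0],[0.0,2.8,-0.03,-0.08,0,0,0],[0.0,3.4,-0.03,-0.08,0,0,0],[0.0,4.0,-0.03,-0.08,0,0,0],[0.0,4.45,-0.03,-0.08,0,0,0],[0.0,4.45,-0.03,-0.08,0,0,0]]'
python3 - <<'E'
from h import *
for n in("top","side"):
    im=camera(n)[:,:,::-1];y,x=(140,215) if n=="top" else (130,210)
    cv2.imwrite(f"pics/{n}2.png",cv2.resize(im[y:y+140,x:x+140],None,fx=4,fy=4,interpolation=cv2.INTER_CUBIC))
print(read_state()["force"],read_state()["tcp_pos"])
E
```

```text
time: 2.9
tcp_pos: [0.5087, -0.0324, 0.0892]
tool_rot: [0.553, -0.44, 0.554, 0.44]
force: [-0.3, 0.0, -0.4]
gripper_width: 0.0428
[0.69181999 0.10868246 0.08435287] [ 0.50979283 -0.03274106  0.09059498]
```

View pics/side2.png

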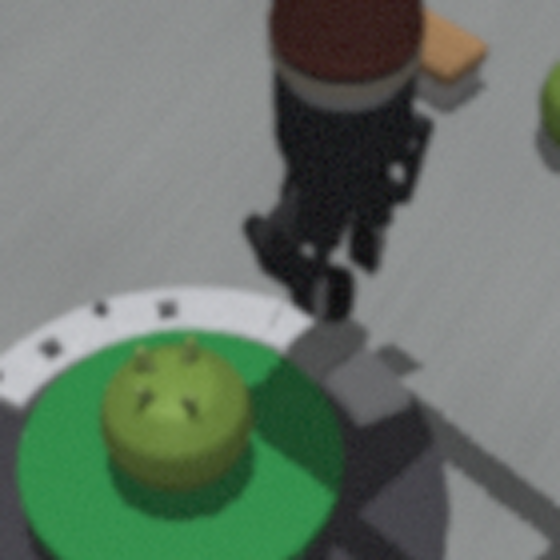

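View pics/top2.png

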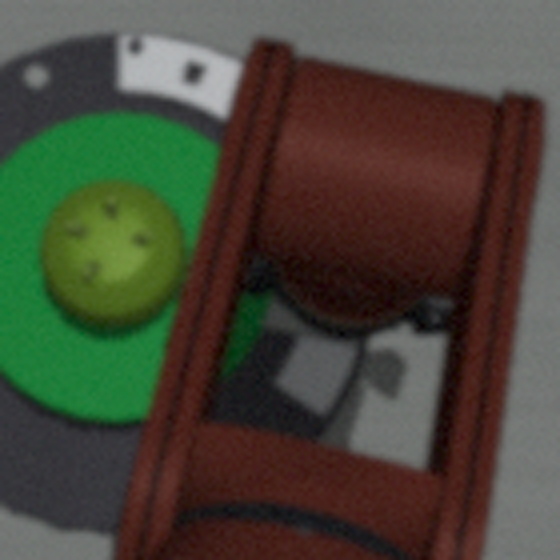

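The knob is between the fingers in the side view (about (334,292) in the zoom). Closing gently, 30 N.

```bash
python3 -m crank '[[-0.25,0,0,0,0,0,0],[-0.35,0,0,0,0,0,0],[-0.5,0,0,0,0,0,0],[-0.5,0,0,0,0,0,0],[-0.5,0,0,0,0,0,0]]' 30
python3 - <<'E'
from h import *
s=read_state();print(s["force"],s["tcp_pos"],s["moment"],s["gripper_width"])
u=np.array([np.cos(A0),np.sin(A0)]);print("radial F",s["force"][:2]@u)
E
```

```text
time: 3.5
tcp_pos: [0.5101, -0.0327, 0.0908]
tool_rot: [0.554, -0.44, 0.553, 0.439]
force: [0.1, 1.7, 6.1]
gripper_width: 0.0239
[0.0986648  1.72481886 6.13696142] [ 0.51008474 -0.03270147  0.09082197] [0.49809653 0.04126981 0.00302304] 0.023926760493467987
radial F -1.7024225590085404
```

```bash
python3 -m crank '[[-0.8,0,0,0,0,0,0],[-0.8,0,0,0,0,0,0],[-0.8,-0.12,0,0,0,0,0],[-0.8,-0.24,0,0,0,0,0],[-0.8,-0.36,0,0,0,0,0],[-0.8,-0.48,0,0,0,0,0],[-0.8,-0.54,0,0,0,0,0],[-0.8,-0.54,0,0,0,0,0]]' 50
python3 - <<'E'
from h import *
s=read_state();print(s["force"],s["tcp_pos"],s["moment"],s["gripper_width"],s["joint_pos"][5])
for n in("side",):
    im=camera(n)[:,:,::-1];y,x=(130,210)
    cv2.imwrite(f"pics/{n}3.png",cv2.resize(im[y:y+140,x:x+140],None,fx=4,fy=4,interpolation=cv2.INTER_CUBIC))
E
```

```text
time: 4.3
tcp_pos: [0.5087, -0.0324, 0.1029]
tool_rot: [0.554, -0.439, 0.554, 0.44]
force: [1.7, 4.3, -7.9]
gripper_width: 0.0233
[ 1.74341414  4.31000593 -7.89741738] [ 0.50865678 -0.03241579  0.10289251] [ 0.83385803 -0.34017679 -0.17713528] 0.02332009957098429 -1.5610545036754844
```

View pics/side3.png

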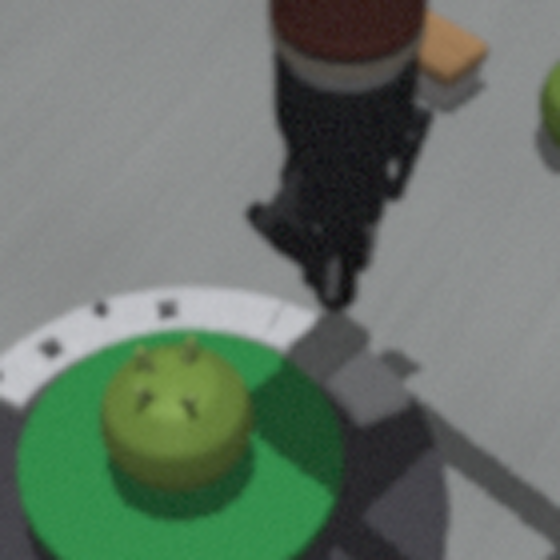

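Force z changed to −7.9 N, which matches the spring, so the pin is lifted about 12–13 mm. Next I'll work out the arc rows in tool axes.

```bash
python3 - <<'E'
import numpy as np
for t in np.arange(1,11)*.06: print(round(t,2),np.round([-5.4*np.sin(t),5.4*(1-np.cos(t)),-np.degrees(t)/8],2))
E
```

```text
0.06 [-0.32  0.01 -0.43]
0.12 [-0.65  0.04 -0.86]
0.18 [-0.97  0.09 -1.29]
0.24 [-1.28  0.15 -1.72]
0.3 [-1.6   0.24 -2.15]
0.36 [-1.9   0.35 -2.58]
0.42 [-2.2   0.47 -3.01]
0.48 [-2.49  0.61 -3.44]
0.54 [-2.78  0.77 -3.87]
0.6 [-3.05  0.94 -4.3 ]
```

```bash
python3 -m crank '[[-0.8,0,-0.32,0.01,-0.43,0,0],[-0.8,0,-0.65,0.04,-0.86,0,0],[-0.8,0,-0.97,0.09,-1.29,0,0],[-0.8,0,-1.28,0.15,-1.72,0,0],[-0.8,0,-1.6,0.24,-2.15,0,0],[-0.8,0,-1.6,0.24,-2.15,0,0]]'
python3 - <<'E'
from h import *
s=read_state();d=s["tcp_pos"][:2]-C;print(s["force"],s["tcp_pos"],np.hypot(*d),np.arctan2(d[1],d[0])-A0,s["joint_pos"])
E
```

```text
time: 4.95
tcp_pos: [0.5495, -0.0358, 0.1025]
tool_rot: [0.481, -0.517, 0.482, 0.518]
force: [1.7, 3.0, -7.9]
gripper_width: 0.023
[ 1.67177134  3.03900175 -7.86460551] [ 0.54948941 -0.03580867  0.10254234] 0.1348429851555061 0.29863570100330694 [-2.08429986e-01  1.74788447e-01  1.83366494e+00  2.27587669e-04
  1.13445632e+00 -1.85235436e+00]
```

```bash
python3 -m crank '[[-0.8,0,-0.32,0.01,-0.43,0,0],[-0.8,0,-0.65,0.04,-0.86,0,0],[-0.8,0,-0.97,0.09,-1.29,0,0],[-0.8,0,-1.28,0.15,-1.72,0,0],[-0.8,0,-1.6,0.24,-2.15,0,0],[-0.8,0,-1.9,0.35,-2.58,0,0],[-0.8,0,-2.2,0.47,-3.01,0,0],[-0.8,0,-2.49,0.61,-3.44,0,0],[-0.8,0,-2.49,0.61,-3.44,0,0]]'
python3 - <<'E'
from h import *
s=read_state();d=s["tcp_pos"][:2]-C;print(s["force"],s["tcp_pos"],np.hypot(*d),np.arctan2(d[1],d[0])-A0,s["joint_pos"])
for n in("top","side"):
    im=camera(n)[:,:,::-1];cv2.imwrite(f"pics/{n}4full.png",im);y,x=(140,215) if n=="top" else (130,180)
    cv2.imwrite(f"pics/{n}4.png",cv2.resize(im[y:y+140,x:x+140],None,fx=4,fy=4,interpolation=cv2.INTER_CUBIC))
E
```

```text
time: 5.85
tcp_pos: [0.6103, -0.0164, 0.1025]
tool_rot: [0.344, -0.617, 0.345, 0.618]
force: [1.6, 2.3, -8.2]
gripper_width: 0.023
[ 1.6340285   2.29516839 -8.23180158] [ 0.6102959  -0.01640626  0.10248486] 0.13487388255017685 0.7764568733837092 [-1.55656033e-01  3.07451344e-01  1.67384192e+00 -6.35232698e-04
  1.16146411e+00 -2.27844847e+00]
```

View pics/side4.png

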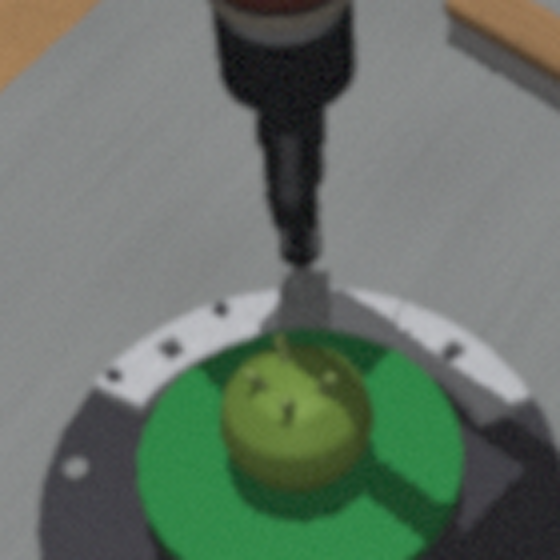

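View pics/top4.png

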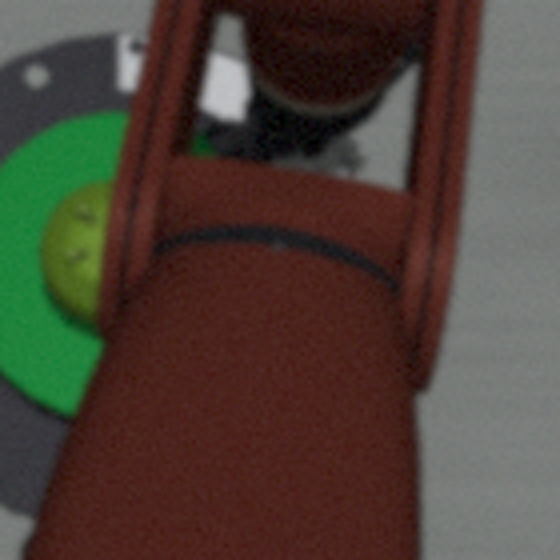

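The home hole is now visible in the side view at zoomed (453,350), so I can measure its angle directly against the next hole's.

```bash
python3 - <<'E'
from h import *
s0=cv2.imread("pics/side0.png");s4=cv2.imread("pics/side4full.png")
def hole(im,u,v,thr):
    u0,v0=int(round(u))-5,int(round(v))-5;r=im[v0:v0+11,u0:u0+11].min(2).astype(float);yy,xx=np.mgrid[:11,:11]
    k=((xx-5)**2+(yy-5)**2<14);print(r.astype(int)[2:9,2:9].tolist())
    w=np.clip(thr-r,0,None)*k
    uv=(u0+(w*xx).sum()/w.sum(),v0+(w*yy).sum()/w.sum());p=plane("side",uv,.03);d=p[:2]-C
    print(uv,p,np.hypot(*d),np.arctan2(d[1],d[0]))
hole(s0,251.3,207.1,110);hole(s4,292.9,217.1,80);hole(s4,222.4,216.8,110)
E
```

```text
[[161, 155, 151, 148, 144, 145, 154], [156, 140, 127, 121, 117, 127, 145], [153, 127, 104, 91, 93, 109, 137], [157, 133, 96, 80, 82, 104, 134], [161, 137, 97, 83, 90, 106, 134], [163, 145, 122, 120, 127, 136, 147], [164, 156, 149, 150, 152, 156, 156]]
(np.float64(251.29189189189188), np.float64(207.1135135135135)) [ 0.62043616 -0.00878908  0.03      ] 0.13425304243321104 -0.9283716941675841
[[186, 180, 173, 170, 174, 179, 176], [181, 164, 146, 139, 150, 168, 176], [165, 138, 112, 101, 118, 143, 166], [141, 109, 86, 84, 98, 127, 162], [121, 91, 75, 86, 112, 142, 167], [110, 93, 94, 120, 148, 167, 179], [104, 101, 117, 146, 170, 181, 185]]
(np.float64(292.0), np.float64(218.0)) [ 0.51090418 -0.02986093  0.03      ] 0.13181228623669694 -1.793366176525627
[[179, 171, 161, 151, 148, 165, 178], [168, 151, 132, 117, 119, 143, 167], [154, 126, 102, 92, 92, 115, 153], [155, 125, 98, 79, 83, 103, 137], [170, 149, 123, 97, 102, 128, 155], [183, 173, 156, 138, 143, 163, 176], [191, 183, 175, 168, 170, 181, 180]]
(np.float64(222.33098591549296), np.float64(216.83802816901408)) [0.66695375 0.0553958  0.03      ] 0.13413615594117717 -0.3287261047502033
```

Home hole about −1.79, next about −0.928: a difference of 0.865–0.871 rad. I'll go on 0.088 rad with the pin still raised, then lower gently and watch the force.

```bash
python3 -m crank '[[-0.8,0,-0.16,0,-0.21,0,0],[-0.8,0,-0.32,0.01,-0.43,0,0],[-0.8,0,-0.48,0.02,-0.63,0,0],[-0.8,0,-0.48,0.02,-0.63,0,0],[-0.8,0.04,-0.48,0.02,-0.63,0,0],[-0.8,0.08,-0.48,0.02,-0.63,0,0],[-0.8,0.08,-0.48,0.02,-0.63,0,0]]'
python3 - <<'E'
from h import *
s=read_state();d=s["tcp_pos"][:2]-C;print(s["force"],s["tcp_pos"],np.hypot(*d),np.arctan2(d[1],d[0])-A0)
E
```

```text
time: 6.65
tcp_pos: [0.6206, -0.0096, 0.1011]
tool_rot: [-0.318, 0.632, -0.317, -0.632]
force: [0.5, 2.5, -7.5]
gripper_width: 0.0232
[ 0.45283608  2.52624878 -7.529284  ] [ 0.62055088 -0.00955267  0.10109025] 0.13493363324360644 0.8679185026126053
```

```bash
for i in 1 2; do :; done; python3 -m crank '[[-0.8,0.02,0,0,0,0,0],[-0.8,0.04,0,0,0,0,0],[-0.8,0.04,0,0,0,0,0]]'; python3 -m crank '[[-0.8,0.02,0,0,0,0,0],[-0.8,0.02,0,0,0,0,0]]';  python3 -m crank '[[-0.8,0.02,0,0,0,0,0],[-0.8,0.02,0,0,0,0,0]]'
```

```text
time: 6.95
tcp_pos: [0.6205, -0.0096, 0.1002]
tool_rot: [-0.318, 0.632, -0.317, -0.632]
force: [0.7, 3.1, -7.8]
gripper_width: 0.0233
time: 7.15
tcp_pos: [0.6204, -0.0096, 0.0996]
tool_rot: [0.317, -0.632, 0.317, 0.632]
force: [0.3, 3.3, -7.0]
gripper_width: 0.0232
time: 7.35
tcp_pos: [0.6204, -0.0097, 0.0991]
tool_rot: [0.317, -0.632, 0.317, 0.632]
force: [0.0, 3.4, -7.5]
gripper_width: 0.0232
```

```bash
python3 -m crank '[[-0.8,0.02,0,0,0,0,0],[-0.8,0.02,0,0,0,0,0]]'; python3 -m crank '[[-0.8,0.02,0,0,0,0,0],[-0.8,0.02,0,0,0,0,0]]';  python3 -m crank '[[-0.8,0.02,0,0,0,0,0],[-0.8,0.02,0,0,0,0,0]]'
```

```text
time: 7.55
tcp_pos: [0.6204, -0.0097, 0.0986]
tool_rot: [0.317, -0.632, 0.317, 0.632]
force: [-0.7, 3.5, -7.4]
gripper_width: 0.0236
time: 7.75
tcp_pos: [0.6204, -0.0097, 0.0981]
tool_rot: [0.317, -0.632, 0.317, 0.632]
force: [-0.3, 2.4, -7.0]
gripper_width: 0.0233
time: 7.95
tcp_pos: [0.6204, -0.0097, 0.0976]
tool_rot: [0.317, -0.632, 0.317, 0.632]
force: [-0.3, 3.6, -8.0]
gripper_width: 0.0234
```

The spring force (about −7.5 N) stays constant below the track-contact height, at roughly 7–8 mm lift, so the tip is entering the hole. Releasing.

```bash
python3 -m crank '[[0.1,0,0,0,0,0,0],[0.1,0,0,0,0,0,0],[0.1,0,0,0,0,0,0],[0.1,0,0,0,0,0,0]]'
python3 - <<'E'
from h import *
s=read_state();print(s["force"],s["gripper_width"])
im=camera("side")[:,:,::-1];cv2.imwrite("pics/side5.png",cv2.resize(im[130:270,180:320],None,fx=4,fy=4,interpolation=cv2.INTER_CUBIC))
E
```

```text
time: 8.35
tcp_pos: [0.6212, -0.0102, 0.0987]
tool_rot: [-0.318, 0.633, -0.317, -0.631]
force: [-0.6, -0.5, 0.2]
gripper_width: 0.047
[-0.5674054  -0.45695148  0.1645753 ] 0.047002564838219324
```

View pics/side5.png

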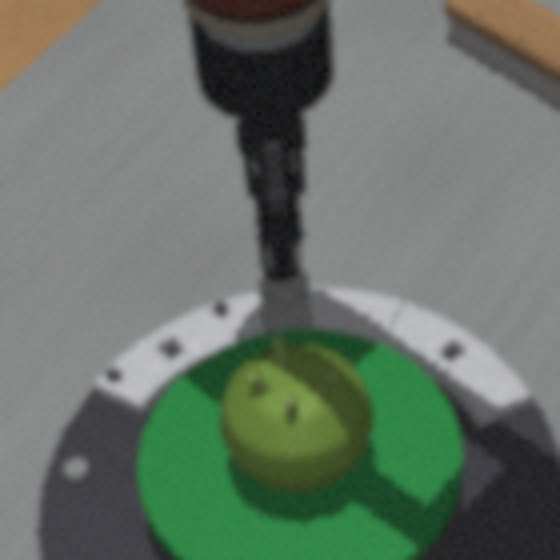

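Force is back to zero. I'll back straight up, clear the view and measure the knob's height.

```bash
python3 -m crank '[[0.3,-0.8,0,0,0,0,0],[0.3,-2,0,0,0,0,0],[0.3,-4,0,0,0,0,0],[0.3,-6,0,0,0,0,0],[0.3,-6,0,0,0,0,0],[0.3,-6,0,0,0,0,0]]'
python3 - <<'E'
from h import *
for y in (None,): print(to([.45,-.28,.24]))
E
```

```text
time: 9.0
tcp_pos: [0.6217, -0.01, 0.2503]
tool_rot: [-0.318, 0.634, -0.317, -0.63]
force: [0.4, -0.9, -1.4]
gripper_width: 0.0556
(array([ 0.39, 11.96, -4.56]), array([0., 0., 0.]))
```

```bash
python3 -m crank '[[0.3,0,12,-4.5,0,0,0],[0.3,0,12,-4.5,0,0,0],[0.3,0,12,-4.5,0,0,0],[0.3,0,12,-4.5,0,0,0],[0.3,0,12,-4.5,0,0,0],[0.3,0,12,-4.5,0,0,0],[0.3,0,12,-4.5,0,0,0],[0.3,0,12,-4.5,0,0,0],[0.3,0,12,-4.5,0,0,0]]'
python3 - <<'E'
from h import *
t=camera("top")[:,:,::-1].copy();s=camera("side")[:,:,::-1].copy()
cv2.imwrite("pics/top6.png",t);cv2.imwrite("pics/side6.png",s)
cv2.imwrite("pics/side6z.png",cv2.resize(s[130:270,180:320],None,fx=4,fy=4,interpolation=cv2.INTER_CUBIC))
P=[*(C+.135*np.array([np.cos(AH),np.sin(AH)])),.086]
u=proj("top",P);v=proj("side",P);print(u,v)
b=(t.max(2)<45).astype(np.uint8);c,st,m=blob(t,b,(int(u[0])-10,int(u[1])-12,int(u[0])+11,int(u[1])+12));print(c,st)
b=(s.max(2)<60).astype(np.uint8);c2,st2,m=blob(s,b,(int(v[0])-10,int(v[1])-14,int(v[0])+11,int(v[1])+12));print(c2,st2)
p,e=tri(c,c2);d=p[:2]-C;print(p,e,np.hypot(*d),np.arctan2(d[1],d[0])-A0)
E
```

```text
time: 9.9
tcp_pos: [0.481, -0.2232, 0.2436]
tool_rot: [0.32, -0.62, 0.358, 0.621]
force: [-0.7, 0.0, 0.0]
gripper_width: 0.0556
[288.98773002 170.39595989] [249.82619451 192.38198204]
[288.62337662 170.67532468] [285 165   8  12  77]
[249.72972973 193.27027027] [245 187  10  14 111]
[ 0.62088197 -0.00854107  0.08351638] 6.822462766914272e-06 0.1343225200273867 0.8743918325837983
```

View pics/side6z.png

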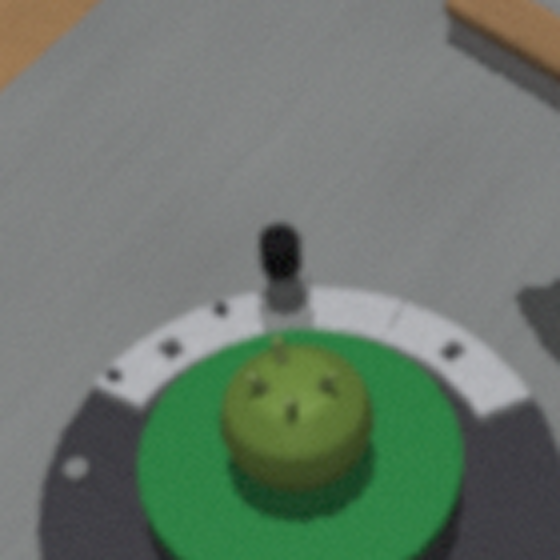

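View pics/top6.png

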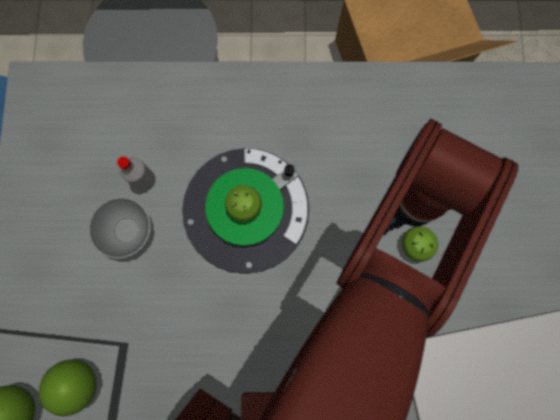

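The knob triangulates to z = 0.0835. It read 0.0848 when home, and on the track it would be about 0.095. It sits at r = 0.134 and board ≈ 0.87 rad, so the pin is home in the next hole. I'll let the arm settle, then hand in.

```bash
python3 -m crank '[[0.3,0,0,0,0,0,0],[0.3,0,0,0,0,0,0],[0.3,0,0,0,0,0,0]]'; python3 -c "
from plant import *
print(abs(read_state()['joint_velocities']).max()); hand_in()"
```

```text
time: 10.3
tcp_pos: [0.481, -0.2235, 0.2442]
tool_rot: [0.32, -0.62, 0.358, 0.62]
force: [-0.5, -0.4, 0.0]
gripper_width: 0.0556
0.004893106782376885
the job is handed in; nothing more can be done
```

I turned the board to its next station and handed in at 10.3 s; my checks show the pin home in the next hole, but no verdict was reported. I gripped the knob with the jaws radial, raised the pin about 12 mm and swung the board counterclockwise. I then lowered the pin until its tip was in the hole mouth, let go and backed away.

**Last checks:**
- **Pin height:** the knob centre measured 83.5 mm above the table. It read 84.8 mm when home at the start, and would be about 95 mm with the tip on the track, so the pin is fully down.
- **Board angle:** about 0.87 rad by camera, which matches the camera estimate for the hole (0.865 to 0.871 rad).
- **Forces:** the largest wrist reading was about 8 N, mostly the spring. The wrist force can't show the pin's sideways load directly, but the sideways part of it stayed under 5 N.
- **Robot clear:** the tool was well away from the turntable, nearly at rest, with about 0.6 N on it.
- **Bystanders:** in the last top view the bowl, bottle and loose kohlrabi were where they started. The arm hid the brush in that view, and I did not measure it again.

No check failed. The two camera measurements of the hole disagreed by only about 1 mm.

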